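Feed a shaft collar down the chute to the sprung escapement stop

TASK

Lay the steel shaft collar flat on the open upper end of the feed chute and let go of it, then push it down the chute, through the spring brake, until it is pressed against the red sprung stop and the stop has clearly given way, about half of its 5 mm travel. Push gently enough that the stop is never driven to the end of its travel, then back away so that the brake keeps the collar pressed against the stop, and leave the other loose parts where they are.

Things in the scene. Friction and masses are not known exactly. Their poses are not given: they have to be found in the camera images.
- collar: bright steel shaft collar, a plain ring 42 mm in outer diameter, 14 mm high, with a bore of about 20 mm, 0.11 kg; lies flat on the bench. Origin at the centre of its underside, z along its axis. On the chute it must be pushed low, below half its height: pushed near its top it tips
- chute: grey painted feed chute on a fixed blue base (270 x 85 mm). Origin on the bench under its middle; x points horizontally downhill, y across, z up. Its flat floor is 300 mm long and 62 mm wide and falls 0.21 rad (12 degrees) downhill: surface z = 0.050 - 0.213 x in this frame. s = distance along the floor, 0 above the origin, downhill positive (x = 0.978 s). No collar slides down it by itself
- load (a point): point on the middle line of the chute floor at s = -105 mm, on the open loading end (s = -150 to -82 mm, no side walls): lay the collar's underside centre here, within 20 mm along and 10 mm across
- mouth (a point): point on the middle line of the chute floor at s = -55 mm. Here a channel 46 mm wide begins, between steel cheeks 14 mm high that run on downhill; flared cheeks lead into it from s = -82 mm
- shoe_start (a point): point on the middle line of the floor at s = 28 mm. An orange spring brake shoe, 14 mm high, replaces the +y cheek at s = 0 to 90 mm; it leaves a 38 mm gap until the collar pushes it aside by a ramp. With its centre here the collar is fully in the brake and has not reached the stop. The brake drags with 4 to 7 N (varies) on the way down and holds the collar when released
- stop_mid (a point): middle of the range in which the red sprung stop can stand, on the floor at s = 80 mm: NOT the stop itself. The stop is a pad 30 mm wide, 18 mm high, facing uphill, on a dark steel carriage clamped somewhere new each time; its free face is up to 20 mm before or behind this point, so the collar's centre is at s = 39 to 79 mm at first touch
- stop (a joint): travel of the red sprung stop down the chute, in m: 0 free, 0.005 end of its travel; spring 4 N per mm on top of the brake's drag, no preload. When the collar is let go it springs back a little, until the brake holds it (about 1 mm of travel is left)
- roller: bystander: black roller 33 mm in diameter, 38 mm high, standing; origin at the centre of its underside
- bush: bystander: flanged brass bush 41 mm in diameter, 35 mm high, standing; origin at the centre of its underside
- nut: bystander: steel hexagon nut 34 x 30 x 16 mm, lying flat; origin at the centre of its underside
- carton_files: large open cardboard carton, part of the room, fixed: an obstacle about 320 x 370 mm, 187 mm high over the bench, that stands just behind the row of loose parts (its front is at world x = 0.56 to 0.60 m); origin near the middle of its floor
Things that resemble listed ones, but are neither listed nor needed, are in the scene too. There is more than one size of the collar; the one meant has the size given above.

How it is judged:
By the outcome, as a careful person would: the job done as asked, in the order asked, and still so for the second after the job is handed in, with the robot touching nothing.
It also fails if it takes over 72 s, if anything falls off the work surface, if the arm or the gripper's body presses on something with over 40 N, if the wrist force passes 120 N, or if a joint passes its speed limit or range.

ROBOT

A 6-joint arm with a two-finger parallel gripper is mounted at the origin on a cart in front of the work surface, level with it; the furniture and walls round the work are solid. World frame = base frame: x ahead of the robot, y to its left, z up, the work surface at z = 0. Lengths are in m, angles in rad, forces in N, time in s.
With the tool pointing down it reaches from about 0.275 to 0.85 m from the base axis. Payload 19 kg.
Tool frame: the origin (TCP) lies midway between the tips of the shut fingers; the grasp point (between the pads) lies 19 mm behind it; z points along the fingers, y is the line along which they close (so a half turn about z gives the same grasp; the last joint's range is limited). The gripper opens to 85 mm and grips with 20 to 120 N. Pads are 22 mm wide; open, the fingers measure 114 mm over their backs; the gripper's body (76 mm by 85 mm) begins 54 mm behind the grasp point. The pads swing forward as they close: fully open they stand 13 mm farther back than shut.
Start: joints at [1.201, 0.15, 1.437, -0, 1.554, -0.134], TCP at [0.134, 0.559, 0.231] pointing down, gripper open.
Joint ranges: [-2.8, 2.8], [-0.68, 2.1], [0.12, 2.68], [-1.39, 4.53], [0.16, 2.79], [-2.81, 2.81]. Speed limits (rad/s): [1.89, 1.89, 2.22, 3.01, 3.01, 3.01].

INTERFACE

Orientations are given as a rotation vector (axis times angle).
In Python, from bench import env, camera, ticket, nets gives the robot as it stands. The module is installed in compiled form; this text tells all that it offers.
- The arm moves only by the tool drive_tool, never from a script. Its argument "plan" is a list that holds one entry, the list of rows, each a list of 5 numbers: the closure in counts, from 0 (fully open) to 255 (shut), then the shift along the tool's x, y, z in units of 25 mm (1.0 is 25 mm), then the turn about the tool's z in units of 5 degrees (1.0 is 5 degrees). A call has 1 to 8 rows; each row shifts and turns the commanded pose from where the row before left it, along the tool's axes as they then stand; what a row does not reach is not made up. A row lasts 1/12 s, in which the tool goes at most 41.7 mm and 7.16 degrees, less where a joint would pass 70% of its speed; a pose out of reach is approached as far as the arm can. A call is refused whole if a number of a shift passes 1 or a number of a turn 1, either way. A call with a gripper value outside its range is refused whole. The fingers move at their own pace and stop on an object; the grip force is fixed at half the most. Time passes only in rows, so rows that do not move let the fingers close. It gives the time, the measured TCP pose, the force, the opening and the grip force at its end, in the units of the state.
- env.get_state(): the state, without advancing time (a new reading comes with each control period).
- camera(name): name is "side" or "top"; returns a dict with "pixels" (384x512x3 uint8, red, green, blue), "intrinsics" (3x3 intrinsics, pixels), "R" (3x3) and "t" (3): a world point X has camera coordinates R X + t. Camera axes: x right, y down, z forward; pixel columns grow to the right and rows downward; lengths in m; the calibration is good to about 2 mm. A picture is of the moment at which its call begins. There is no depth.
- ticket.sign_off(): hands the job in; it is judged then, once.
Trained networks look in the newest picture that a camera, given by its name, has taken for a name from the list of things; names that differ only in an ending like _2 or _b are one class to them, and where a whole thing is asked for, a point or a joint stands for the part that bears it (a point fixed in the world has none). Each returns a list of dicts, best first, with "score" (0 to 1); they miss things now and then, are a little off and sometimes report something else, mostly with a low value. They report only what shows in the picture. A call takes as long as a camera call. They do not tell look-alikes from the thing itself.
- nets.silhouettes(query, camera): "region" (384x512 bool, what is visible of it) and "box" ([left, top, right, bottom] in pixels, round what is visible of it).
- nets.mark_of(query, camera): "position" ([column, row] in pixels: a listed point, or the origin of a listed thing).
The state is a dict: "t": time; "qpos": joint angles; "joint_vel": joint speeds; "tau": joint torques, N m; "position": TCP position; "tool_rot": TCP orientation; "wrist_force": force on the tool from outside, world axes, zero at the start; "moment": the same for the moment, N m; "width": finger opening in m; "grip_force": force on a finger pad.
Only numpy, scipy, OpenCV 4.12 (cv2) and the standard library are available. Lean on these libraries where they do the work, as an engineer would, in place of code of your own. Each camera call takes 0.05 s, during which the arm holds its last target. There are 200 camera calls.

## Working session

There is one attempt and no reset: what is moved stays moved. The work goes in short steps, Python scripts to look and compute and a tool call to move; the robot and the scene stay as the last step left them, time stands still between calls to the robot, and variables do not carry over. Pictures are saved under pics/ and viewed, at most 10 in all, crops included, and the job is handed in when it is done.

Besides the shell and the picture viewer there is one more tool, called after "Call:" in YAML: its name, and indented under it one key for each argument. drive_tool: Moves the arm, as the interface text tells. Its arguments: {"type":"object","properties":{"plan":{"type":"array","items":{"type":"array","items":{"type":"array","items":{"type":"number"}}}}},"required":["plan"]}

```bash
mkdir -p pics; cat > h.py <<'E'
import numpy as np, cv2
from bench import env, camera, ticket, nets
from scipy.spatial.transform import Rotation as Ro
def ray(c,px):
    K,R,t=[np.array(c[k],float) for k in("intrinsics","R","t")]
    d=R.T@np.linalg.solve(K,[px[0],px[1],1.]);o=-R.T@t
    return o,d
def onz(c,px,z):
    o,d=ray(c,px);return o+d*(z-o[2])/d[2]
def proj(c,X):
    K,R,t=[np.array(c[k],float) for k in("intrinsics","R","t")]
    p=K@(R@np.array(X,float)+t);return p[:2]/p[2]
def save(c,n,box=None,s=1):
    im=c["pixels"][:,:,::-1]
    if box: im=im[box[1]:box[3],box[0]:box[2]]
    cv2.imwrite("pics/"+n,cv2.resize(im,None,fx=s,fy=s,interpolation=cv2.INTER_CUBIC))
E
python3 - <<'E'
from h import *
np.set_printoptions(precision=4,suppress=True)
s=env.get_state();print({k:np.round(v,4) for k,v in s.items()});print(Ro.from_rotvec(s["tool_rot"]).as_matrix())
cs={n:camera(n) for n in("top","side")}
cv2.imwrite("pics/a.png",np.hstack([cv2.resize(cs[n]["pixels"][:,:,::-1],None,fx=1,fy=1) for n in cs])[:, :] if 0 else cv2.resize(np.vstack([cs[n]["pixels"][:,:,::-1] for n in cs]),(400,600)))
save(cs["top"],"top.png",None,1.5);save(cs["side"],"side.png",None,1.5)
for n,c in cs.items():
    print(n,"cam at",ray(c,(0,0))[0])
    for q in("collar","roller","bush","nut"):
        for r in nets.mark_of(q,n): print(q,np.round(r["position"],1),round(r["score"],2),onz(c,r["position"],0))
        for r in nets.silhouettes(q,n): print("  sil",q,np.round(r["box"]),round(r["score"],2),r["region"].sum())
    for q in("chute","load","mouth","shoe_start","stop_mid"):
        z={"chute":0,"load":.0719,"mouth":.0614,"shoe_start":.0442,"stop_mid":.0333}[q]
        for r in nets.mark_of(q,n): print(q,np.round(r["position"],1),round(r["score"],2),onz(c,r["position"],z))
    for r in nets.silhouettes("stop",n): print("stop",r["box"],r["score"])
E
```

```text
{'t': np.float64(0.0), 'qpos': array([ 1.201 ,  0.151 ,  1.438 , -0.    ,  1.5538, -0.134 ]), 'joint_vel': array([-0.0009,  0.0003, -0.0012,  0.0008,  0.0008,  0.0004]), 'tau': array([  0.0001, -71.3067, -57.0846,  -0.0002,   0.0093,   0.0001]), 'position': array([0.1342, 0.5588, 0.2307]), 'tool_rot': array([-0.3694, -3.1195,  0.0019]), 'wrist_force': array([ 0.3886, -0.2445, -0.864 ]), 'moment': array([ 0.0159,  0.0026, -0.0343]), 'grip_force': np.float64(0.0), 'width': np.float64(0.0853)}
[[-0.9723  0.2336 -0.0004]
 [ 0.2336  0.9723 -0.0012]
 [ 0.0001 -0.0013 -1.    ]]
top cam at [ 0.2833 -0.0087  1.332 ]
collar [171. 234.] 0.67 [0.4411 0.29   0.    ]
collar [156.  211.4] 0.52 [0.5176 0.3441 0.    ]
  sil collar [145. 202. 161. 226.] 0.59 235
  sil collar [263. 162. 298. 260.] 0.41 2434
roller [198.4 234.4] 0.51 [0.4395 0.1986 0.    ]
roller [279.4 211. ] 0.19 [ 0.5179 -0.0724  0.    ]
  sil roller [196. 230. 204. 237.] 0.58 67
bush [137.  236.6] 0.72 [0.4327 0.4027 0.    ]
  sil bush [128. 228. 141. 239.] 0.51 106
nut [386.6 194.3] 0.55 [ 0.5746 -0.4388  0.    ]
nut [135.  234.3] 
[... 535 characters left out ...]
5.2] 0.41 [0.4448 0.2937 0.    ]
  sil collar [225. 136. 239. 152.] 0.47 134
roller [213.6 167.8] 0.63 [0.4424 0.207  0.    ]
roller [310.6 329.3] 0.3 [ 0.5845 -0.4429  0.    ]
bush [207.6 141.8] 0.4 [0.435  0.4003 0.    ]
  sil bush [202. 131. 214. 146.] 0.54 129
nut [213.6 168.8] 0.58 [0.4419 0.2006 0.    ]
  sil nut [305. 318. 321. 339.] 0.61 237
chute [247.  217.8] 0.72 [ 0.5134 -0.0768  0.    ]
load [283.3 194.4] 0.95 [ 0.6154 -0.0841  0.0719]
mouth [266.9 197.4] 0.9 [ 0.5716 -0.0745  0.0614]
shoe_start [237.5 205.4] 0.65 [ 0.4895 -0.0709  0.0442]
stop_mid [220. 210.] 0.81 [ 0.4407 -0.0673  0.0333]
stop_mid [212.6 156. ] 0.73 [0.444  0.2305 0.0333]
stop [191.3, 183.0, 302.2, 231.2] 0.36
```

View pics/top.png

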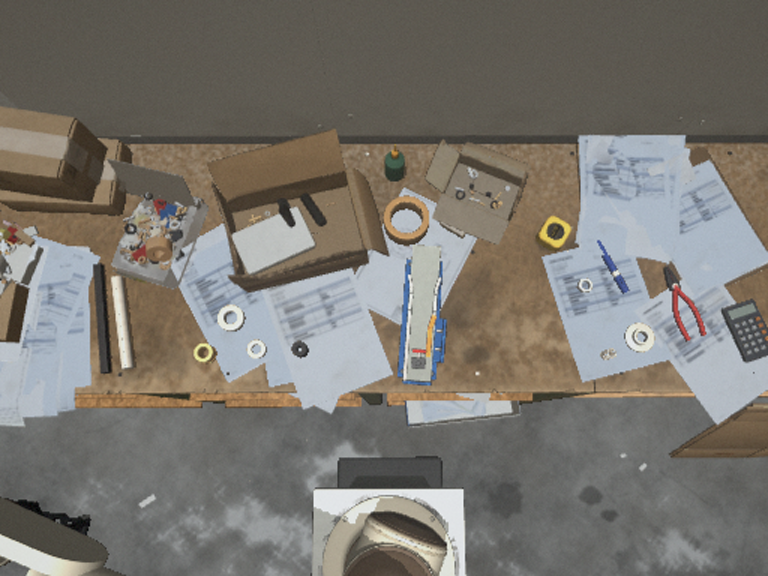

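View pics/side.png

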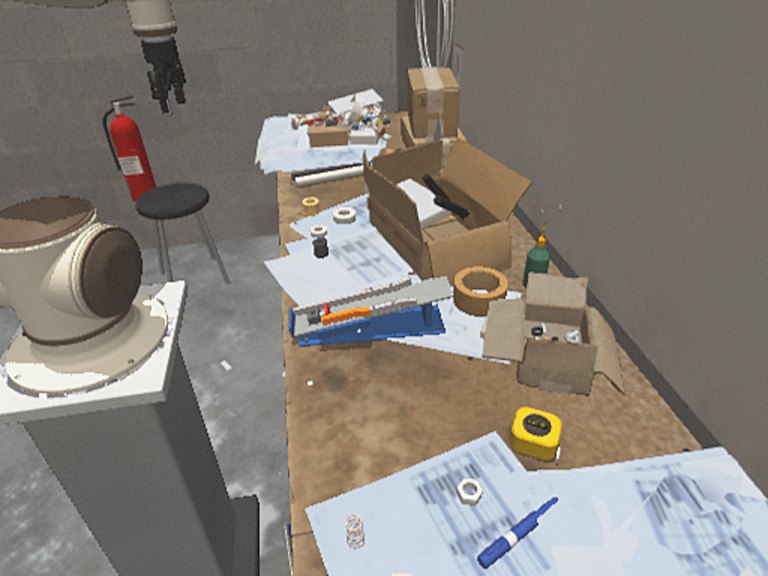

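The top view shows three bright rings: (171,233), about 12 px or 41 mm; (153,212), about 18 px or 60 mm; and (427,225), about 20 px or 68 mm. The first fits the 42 mm collar. The roller is at (200,233), the bush at (136,235) and the nut at (390,190). The chute runs from (283,168) at the upper end down to (278,250). I'll confirm with a crop and measure the sizes.

```bash
python3 - <<'E'
from h import *
np.set_printoptions(precision=4,suppress=True)
out=[]
for n,b in(("top",(120,195,220,255)),("side",(190,120,290,180))):
    c=camera(n);im=c["pixels"].astype(int)
    save(c,n+"_c.png",b,6); out.append(cv2.imread("pics/"+n+"_c.png"))
    g=im.min(2); 
    for (u,v) in ([(171,233),(153.5,212),(427,225)] if n=="top" else [(212,154),(229,143)]):
        u0,v0=int(u)-14,int(v)-14
        p=c["pixels"][v0:v0+28,u0:u0+28]
        m=((p.min(2)>190)&(p.max(2).astype(int)-p.min(2)<14)).astype(np.uint8)
        k,l,st,ce=cv2.connectedComponentsWithStats(m)
        for i in range(1,k):
            if st[i,4]>15:
                cnt=cv2.findContours((l==i).astype(np.uint8),0,2)[0][0]
                x=ce[i]+[u0,v0]; print(n,(u,v),st[i],x,onz(c,x,.014),onz(c,x,.007))
    print("px mm at bench", np.linalg.norm(onz(c,(171,233),0.014)-onz(c,(172,233),.014))*1e3)
cv2.imwrite("pics/crop.png",cv2.resize(np.vstack(out),None,fx=.8,fy=.8))
E
```

```text
top (171, 233) [ 8  8 12 12 75] [170.2267 232.2667] [0.4451 0.2897 0.014 ] [0.446  0.2912 0.007 ]
top (153.5, 212) [  6   5  17  17 144] [153.1736 211.6042] [0.5145 0.3498 0.014 ] [0.5157 0.3517 0.007 ]
top (427, 225) [  4   5  18  18 110] [423.5    226.1455] [ 0.4631 -0.5491  0.014 ] [ 0.4641 -0.552   0.007 ]
px mm at bench 3.2987825231044665
side (212, 154) [21 20  7  4 16] [222.625 161.375] [0.476  0.2195 0.014 ] [0.4766 0.231  0.007 ]
px mm at bench 2.65357845356699
```

View pics/crop.png

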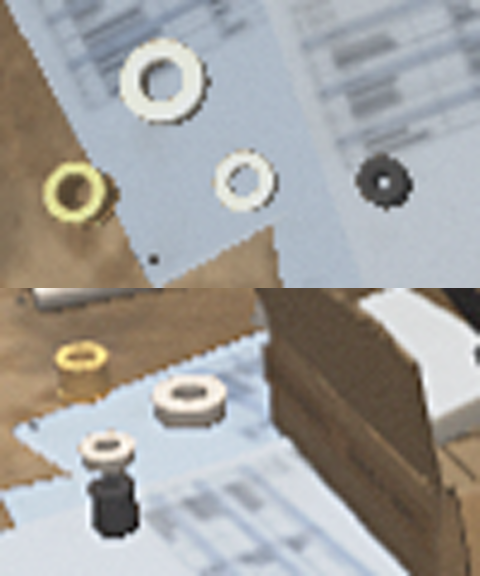

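Top crop: the ring at crop (245,181), or px (171,232.7), is about 12.8 px, or 42 mm. That is the collar. The ring at px (153.5,212) is about 59 mm, so it's a look-alike. The brass bush is on the left, and the black roller is on the right at px (200,232.7). Next I fit the chute frame and work out the moves.

```bash
cat >> h.py <<'E'
def moves(target,yaw=None):
    s=env.get_state();R=Ro.from_rotvec(s["tool_rot"]).as_matrix();p=np.array(s["position"])
    y0=np.arctan2(R[1,0],R[0,0]);
    tr=0 if yaw is None else -((yaw-y0+np.pi)%(2*np.pi)-np.pi)
    print("shift units",np.round(R.T@(np.array(target)-p)/.025,2),"turn units",round(np.degrees(tr)/5,2))
E
python3 - <<'E'
from h import *
from scipy.optimize import least_squares
np.set_printoptions(precision=4,suppress=True)
S={"load":-.105,"mouth":-.055,"shoe_start":.028,"stop_mid":.080,"chute":None}
obs=[];C={}
for n in("top","side"):
    c=C[n]=camera(n)
    for q,s in S.items():
        for r in nets.mark_of(q,n)[:1]:
            loc=[0,0,0] if s is None else [.978*s,0,.05-.213*.978*s]
            obs.append((n,q,loc,r["position"]))
def W(p,loc):
    a=p[2];return np.array([p[0]+np.cos(a)*loc[0]-np.sin(a)*loc[1],p[1]+np.sin(a)*loc[0]+np.cos(a)*loc[1],loc[2]])
f=lambda p:np.concatenate([proj(C[n],W(p,l))-px for n,q,l,px in obs])
r=least_squares(f,[.515,-.075,3.03],loss="soft_l1");p=r.x;print("chute",p,np.degrees(p[2]))
for o,e in zip(obs,f(p).reshape(-1,2)):print(o[0],o[1],e)
np.save("chute.npy",p)
# red pad
for n in C:
    im=C[n]["pixels"].astype(int);h=(im[...,0]>140)&(im[...,1]<70)&(im[...,2]<70)
    v,u=np.nonzero(h);k=(u>180)&(u<300)&(v>180)&(v<250)
    if k.any():
        px=[u[k].mean(),v[k].mean()];print(n,"red",px,u[k].min(),u[k].max(),v[k].min(),v[k].max())
        for z in(.035,.045,.055):
            X=onz(C[n],px,z)-[p[0],p[1],0];print(z,"chute x,y",X[0]*np.cos(p[2])+X[1]*np.sin(p[2]),-X[0]*np.sin(p[2])+X[1]*np.cos(p[2]))
print("flap",onz(C["top"],(257,167),.187))
print("load",W(p,obs[0][2]))
c=C["top"];print("collar",onz(c,(171,232.7),.014),onz(C["side"],(190+106/4.8,120+(447-288)/4.8),.014))
moves([.443,.289,.10],p[2])
E
```

```text
chute [ 0.5164 -0.0736  3.0348] 173.88362670586773
top load [ 0.7456 -1.9   ]
top mouth [-2.6093 -0.5275]
top shoe_start [1.2076 1.443 ]
top stop_mid [-1.2118  0.3493]
top chute [-2.2349  0.6345]
side load [ 2.6403 -2.3457]
side mouth [-3.0589  2.72  ]
side shoe_start [0.3555 0.774 ]
side chute [0.168  1.6467]
side red [np.float64(217.53333333333333), np.float64(205.26666666666668)] 217 218 202 209
0.035 chute x,y 0.08289310016006901 -0.017773446979934698
0.045 chute x,y 0.08183156506845388 -0.005092360361213416
0.055 chute x,y 0.08077002997683873 0.007588726257507975
flap [0.6179 0.0015 0.187 ]
load [ 0.6185 -0.0846  0.0719]
collar [0.4437 0.287  0.014 ] [0.4446 0.2844 0.014 ]
shift units [-14.53  -7.62   5.25] turn units -1.48
```

Call:
drive_tool:
  plan:
    - [[0,-0.97,-0.51,0.3,0],[0,-0.97,-0.51,0.3,0],[0,-0.97,-0.51,0.3,0],[0,-0.97,-0.51,0.3,0],[0,-0.97,-0.51,0.3,0],[0,-0.97,-0.51,0.3,0],[0,-0.97,-0.51,0.3,0],[0,-0.97,-0.51,0.3,0]]

```text
t: 2.87
position: [0.3, 0.4136, 0.1711]
tool_rot: [0.369, 3.12, 0.0]
wrist_force: [0.6, 0.4, -0.0]
width: 0.0853
grip_force: 0.0
```

Call:
drive_tool:
  plan:
    - [[0,-0.97,-0.51,0.3,0],[0,-0.97,-0.51,0.3,0],[0,-0.97,-0.51,0.3,0],[0,-0.97,-0.51,0.3,0],[0,-0.97,-0.51,0.3,0],[0,-0.97,-0.51,0.3,-0.75],[0,-0.9,-0.5,0.3,-0.73],[0,0,0,0,0]]

```text
t: 3.53
position: [0.4451, 0.2873, 0.1173]
tool_rot: [-0.165, -3.137, 0.002]
wrist_force: [-0.9, 0.4, -0.3]
width: 0.0854
grip_force: 0.0
```

```bash
python3 - <<'E'
from h import *
np.set_printoptions(precision=4,suppress=True)
p=np.load("chute.npy");moves([.444,.288,.001],p[2])
c=camera("top");d=camera("side")
a=cv2.resize(d["pixels"][120:190,170:270,::-1],None,fx=5.7,fy=5.7,interpolation=cv2.INTER_CUBIC)
cv2.imwrite("pics/grip_side.png",a)
b=cv2.resize(c["pixels"][158:264,255:310,::-1],None,fx=5.6,fy=5.6,interpolation=cv2.INTER_CUBIC)
e=cv2.resize(d["pixels"][175:240,182:310,::-1],None,fx=3.8,fy=3.8,interpolation=cv2.INTER_CUBIC)
o=np.zeros((594,800,3),np.uint8);o[:b.shape[0],:b.shape[1]]=b;o[:e.shape[0],310:310+e.shape[1]]=e[:,:490]
o[250:250+344,310:800]=a[:344,:490]
cv2.imwrite("pics/mix.png",o)
E
```

```text
shift units [0.04 0.03 4.65] turn units 0.02
```

View pics/mix.png

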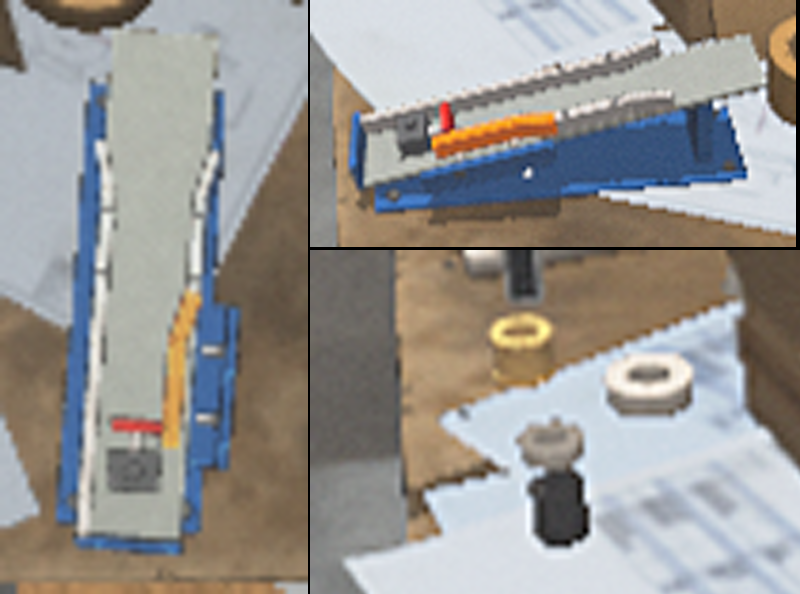

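The top crop shows the chute floor with its upper end at crop (110–217, 36) and lower end at (80–182, 541). The orange shoe is on the right, spanning rows 290–445. The red pad is at crop (137,425), with its uphill edge at row ~418. The side crop shows the gripper over the collar. I'll descend and grip, then refine the chute from the floor corners.

Call:
drive_tool:
  plan:
    - [[0,0.04,0.03,0.9,0],[0,0,0,0.9,0],[0,0,0,0.9,0],[0,0,0,0.9,0],[0,0,0,0.7,0],[0,0,0,0.35,0],[0,0,0,0,0],[0,0,0,0,0]]

```text
t: 4.3
position: [0.4418, 0.2914, 0.0032]
tool_rot: [0.167, 3.137, 0.0]
wrist_force: [0.3, 0.2, 1.0]
width: 0.0855
grip_force: 0.0
```

Call:
drive_tool:
  plan:
    - [[255,0,0,0,0],[255,0,0,0,0],[255,0,0,0,0],[255,0,0,0,0],[255,0,0,0,0],[255,0,0,0,0],[255,0,0,0,0],[255,0,0,0,0]]

```text
t: 4.97
position: [0.4423, 0.291, 0.0037]
tool_rot: [0.168, 3.136, 0.001]
wrist_force: [-4.0, -2.4, 13.7]
width: 0.0381
grip_force: 59.1
```

```bash
python3 - <<'E'
from h import *
from scipy.optimize import least_squares
np.set_printoptions(precision=4,suppress=True)
c=camera("top")
px=lambda x,y:np.array([(x+.5)/5.6-.5+255,(y+.5)/5.6-.5+158])
zf=lambda s:.05-.213*.978*s
A=[(onz(c,px(*q),zf(s)),s) for q,s in(((110,35),-.15),((217,38),-.15),((80,538),.15),((182,542),.15))]
for a,s in A:print(a,s)
u=(A[0][0]+A[1][0])/2;l=(A[2][0]+A[3][0])/2
print("len",np.linalg.norm((u-l)[:2])," expect .2935; width",np.linalg.norm(A[0][0]-A[1][0]))
m=(u+l)/2;a=np.arctan2(l[1]-u[1],l[0]-u[0]);print("corner fit",m,np.degrees(a),"net fit",np.load("chute.npy"))
p=np.array([m[0],m[1],a]);
L=lambda X:(np.cos(a)*(X[0]-p[0])+np.sin(a)*(X[1]-p[1]),-np.sin(a)*(X[0]-p[0])+np.cos(a)*(X[1]-p[1]))
for q in((112,418),(162,423),(137,430),(190,292),(172,445)):
    print(q,L(onz(c,px(*q),zf(.08)+.018)))
np.save("chute2.npy",p)
E
```

```text
[ 0.6593 -0.0537  0.0812] -0.15
[ 0.6574 -0.1159  0.0812] -0.15
[ 0.3738 -0.0355  0.0188] 0.15
[ 0.3714 -0.0947  0.0188] 0.15
len 0.28643339100511855  expect .2935; width 0.062208821840460324
corner fit [ 0.5155 -0.0749  0.05  ] 176.06083218278638 net fit [ 0.5164 -0.0736  3.0348]
(112, 418) (np.float64(0.07704135704218026), np.float64(-0.01604247144646628))
(162, 423) (np.float64(0.07802207956277246), np.float64(0.01271303602052181))
(137, 430) (np.float64(0.08297653755555662), np.float64(-0.0013551478372345613))
(190, 292) (np.float64(0.0008599886199694129), np.float64(0.024829949838105127))
(172, 445) (np.float64(0.09023538691719864), np.float64(0.01909677179473483))
```

The width reads 38 mm where I expected 42, so I lift a little and check before going on.

Call:
drive_tool:
  plan:
    - [[255,0,0,-0.5,0],[255,0,0,-0.9,0],[255,0,0,-0.9,0],[255,0,0,-0.9,0],[255,0,0,-0.9,0],[255,0,0,-0.9,0],[255,0,0,-0.9,0],[255,0,0,0,0]]

```text
t: 5.68
position: [0.4433, 0.2916, 0.1547]
tool_rot: [0.167, 3.132, 0.004]
wrist_force: [1.3, 0.2, 0.7]
width: 0.038
grip_force: 61.1
```

```bash
python3 - <<'E'
from h import *
np.set_printoptions(precision=4,suppress=True)
c=camera("top");d=camera("side")
s=env.get_state();print(s["position"],s["width"],s["wrist_force"])
q=proj(d,s["position"]);print(q,proj(c,s["position"]))
u,v=map(int,q)
a=cv2.resize(d["pixels"][v-45:v+30,u-30:u+30,::-1],None,fx=7.5,fy=7.5,interpolation=cv2.INTER_CUBIC)
u,v=171,233
b=cv2.resize(c["pixels"][v-35:v+35,u-20:u+25,::-1],None,fx=7.5,fy=7.5,interpolation=cv2.INTER_CUBIC)
o=np.zeros((570,800,3),np.uint8);o[:a.shape[0],:a.shape[1]]=a;o[:b.shape[0],455:455+b.shape[1]]=b
cv2.imwrite("pics/lift.png",o)
# cheek lines from top: sample points
px=lambda x,y:np.array([(x+.5)/5.6-.5+255,(y+.5)/5.6-.5+158])
zf=lambda s:.05-.213*.978*s
for q,sg in(((113,270),-.055+.04),((90,520),.14),((108,210),-.05)):
    print("left cheek inner top",onz(c,px(*q),zf(sg)+.014))
E
```

```text
[0.4421 0.291  0.1507] 0.03815935343325935 [ 0.0939 -0.5567 -2.0903]
[207.3388 117.2453] [159.5551 227.6746]
left cheek inner top [ 0.523  -0.0545  0.0671]
left cheek inner top [ 0.383  -0.041   0.0348]
left cheek inner top [ 0.5567 -0.0517  0.0744]
```

View pics/lift.png

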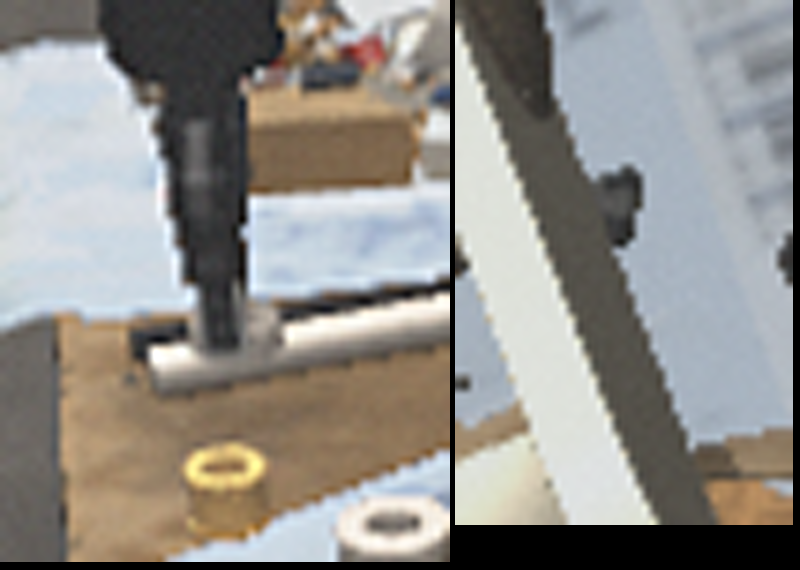

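The side view shows the collar held level between the pads at crop (235,325). Compared with the 41 mm bush it comes to about 42.8 mm, so it is the right one. Next I carry it sideways at z=0.15, clear of the carton, and then out over the loading end.

Call:
drive_tool:
  plan:
    - [[255,-0.1,-0.6,0,0],[255,-0.1,-1,0,0],[255,-0.1,-1,0,0],[255,-0.1,-1,0,0],[255,-0.1,-1,0,0],[255,-0.1,-1,0,0],[255,-0.1,-1,0,0],[255,-0.1,-1,0,0]]

```text
t: 6.45
position: [0.4408, 0.0986, 0.1489]
tool_rot: [-0.167, -3.135, 0.0]
wrist_force: [1.0, -0.5, -1.1]
width: 0.0382
grip_force: 61.0
```

Call:
drive_tool:
  plan:
    - [[255,-0.1,-1,0,0],[255,-0.1,-1,0,0],[255,-0.1,-1,0,0],[255,-0.1,-1,0,0],[255,-0.1,-1,0,0],[255,-0.1,-1,0,0],[255,-0.1,-1,0,0],[255,-0.1,-0.4,0,0]]

```text
t: 7.12
position: [0.441, -0.0885, 0.149]
tool_rot: [-0.17, -3.135, 0.0]
wrist_force: [0.3, 0.8, -2.5]
width: 0.0381
grip_force: 61.1
```

Call:
drive_tool:
  plan:
    - [[255,-0.6,0.1,0,-0.1],[255,-1,0.1,0,-0.1],[255,-1,0.1,0,-0.1],[255,-1,0.1,0,0],[255,-1,0.1,0,0],[255,-1,0.1,0,0],[255,-0.7,0.1,0,0],[255,0,0,0,0]]

```text
t: 7.78
position: [0.6022, -0.0819, 0.1481]
tool_rot: [-0.126, -3.137, -0.001]
wrist_force: [0.7, -0.1, -1.5]
width: 0.0387
grip_force: 61.1
```

```bash
python3 - <<'E'
from h import *
np.save("chute.npy",[.516,-.075,np.radians(175.3)])
moves([.615,-.0835,.082],np.radians(175.3))
s=env.get_state();print(s["t"],s["position"],s["wrist_force"],s["width"])
E
```

```text
shift units [-0.52 -0.03  2.64] turn units 0.02
7.7833 [ 0.60216657 -0.08185252  0.14814163] [ 0.68012737 -0.08234943 -1.50384126] 0.03871339508868279
```

Call:
drive_tool:
  plan:
    - [[255,-0.52,-0.03,0.5,0],[255,0,0,0.9,0],[255,0,0,0.6,0],[255,0,0,0.4,0],[255,0,0,0.24,0],[255,0,0,0,0]]

```text
t: 8.28
position: [0.6123, -0.084, 0.0828]
tool_rot: [-0.126, -3.137, -0.001]
wrist_force: [-0.3, -0.4, -1.0]
width: 0.0382
grip_force: 61.0
```

Call:
drive_tool:
  plan:
    - [[255,0,0,0.08,0],[255,0,0,0,0]]

```text
t: 8.45
position: [0.6133, -0.0844, 0.0827]
tool_rot: [0.126, 3.138, -0.001]
wrist_force: [-0.6, 0.1, -1.6]
width: 0.0383
grip_force: 61.1
```

Call:
drive_tool:
  plan:
    - [[255,0,0,0.06,0],[255,0,0,0,0]]

```text
t: 8.62
position: [0.6132, -0.0843, 0.081]
tool_rot: [0.126, 3.138, -0.0]
wrist_force: [0.0, -0.0, -2.5]
width: 0.0377
grip_force: 61.1
```

Call:
drive_tool:
  plan:
    - [[255,0,0,0.06,0],[255,0,0,0,0]]

```text
t: 8.78
position: [0.6132, -0.0844, 0.0792]
tool_rot: [0.126, 3.139, -0.0]
wrist_force: [0.6, -0.2, 0.5]
width: 0.0382
grip_force: 61.3
```

Call:
drive_tool:
  plan:
    - [[255,0,0,0.06,0],[255,0,0,0,0]]

```text
t: 8.95
position: [0.613, -0.0844, 0.0782]
tool_rot: [0.126, 3.139, -0.0]
wrist_force: [-5.3, 0.3, 10.6]
width: 0.0378
grip_force: 62.3
```

Call:
drive_tool:
  plan:
    - [[0,0,0,0,0],[0,0,0,0,0],[0,0,0,0,0],[0,0,0,0,0],[0,0,0,0,0],[0,0,0,0,0],[0,0,0,0,0],[0,0,0,0,0]]

```text
t: 9.62
position: [0.6131, -0.0843, 0.0775]
tool_rot: [-0.126, -3.139, 0.0]
wrist_force: [0.2, 0.9, -0.2]
width: 0.0852
grip_force: 0.0
```

Call:
drive_tool:
  plan:
    - [[0,0,0,-0.6,0],[0,0,0,-1,0],[0,0,0,-1,0],[0,-0.6,0,-0.2,0],[0,-1,0,0,0],[0,-1,0,0,0],[0,0,0,0,0]]

```text
t: 10.2
position: [0.6806, -0.0898, 0.147]
tool_rot: [0.126, 3.138, -0.0]
wrist_force: [-0.2, 0.4, -0.4]
width: 0.0854
grip_force: 0.0
```

```bash
python3 - <<'E'
from h import *
np.set_printoptions(precision=4,suppress=True)
p=np.load("chute.npy");a=p[2]
c=camera("top");d=camera("side")
for n,k in(("top",c),("side",d)):
    for r in nets.mark_of("collar",n):
        X=onz(k,r["position"],.0719)-[p[0],p[1],0]
        print(n,np.round(r["position"],1),round(r["score"],2),"s",(X[0]*np.cos(a)+X[1]*np.sin(a))/.978,"y",-X[0]*np.sin(a)+X[1]*np.cos(a))
b=cv2.resize(c["pixels"][150:256,255:310,::-1],None,fx=5.6,fy=5.6,interpolation=cv2.INTER_CUBIC)
e=cv2.resize(d["pixels"][140:240,225:345,::-1],None,fx=4,fy=4,interpolation=cv2.INTER_CUBIC)
o=np.zeros((594,800,3),np.uint8);o[:b.shape[0],:b.shape[1]]=b;o[:e.shape[0],310:790]=e[:,:480]
cv2.imwrite("pics/laid.png",o)
E
```

```text
top [157.2 210.9] 0.46 s 0.04280268445723811 y -0.394182746891118
side [227.4 143.3] 0.58 s 0.04374543738407833 y -0.3111367397495557
side [284.6 191.1] 0.54 s -0.108164807348158 y -0.013572252659888623
side [284.6 193.5] 0.48 s -0.10631022211571364 y -0.0026242190160419383
```

View pics/laid.png

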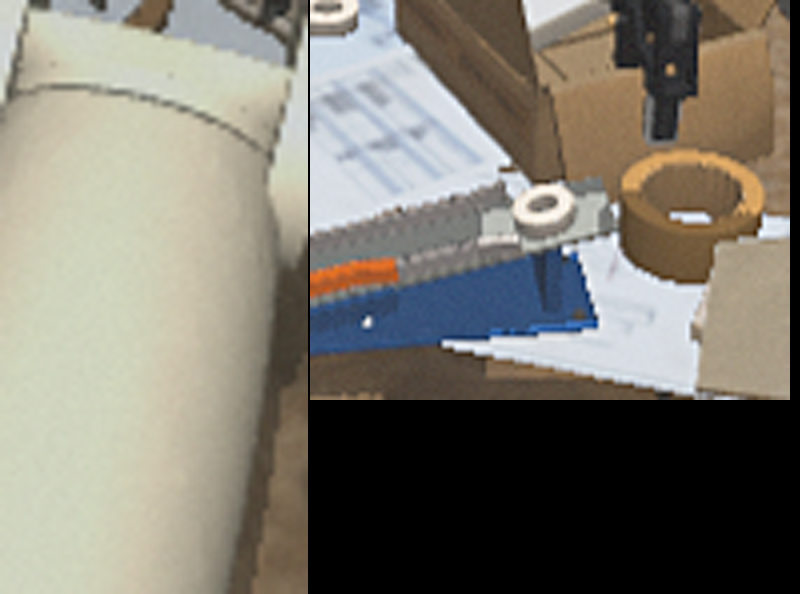

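The side crop shows the collar lying flat on the loading end at crop (545,208), near px (283.5,192) and on the middle line. That's s ≈ −0.105 and within tolerance. Now I shut the fingers and go down behind it.

```bash
cat >> h.py <<'E'
def W(s,y,dz):
    p=np.load("chute.npy");a=p[2];x=.978*s
    return np.array([p[0]+np.cos(a)*x-np.sin(a)*y,p[1]+np.sin(a)*x+np.cos(a)*y,.05-.213*x+dz])
def where():
    s=env.get_state();p=np.load("chute.npy");a=p[2];X=np.array(s["position"])-[p[0],p[1],0]
    x=X[0]*np.cos(a)+X[1]*np.sin(a);print("TCP s,y,dz mm",np.round(1e3*np.array([x/.978,-X[0]*np.sin(a)+X[1]*np.cos(a),X[2]-.05+.213*x]),1),"F",np.round(s["wrist_force"],1))
E
python3 - <<'E'
from h import *
np.set_printoptions(precision=4,suppress=True)
d=camera("side");p=np.load("chute.npy")
X=onz(d,(283.5,192),.0719+.0137);print(X)
print(W(-.105,0,.0137)+[-.003,0,0])
t=W(-.147,-.001,.0028);print(t);moves(t,p[2]);where()
E
```

```text
[ 0.6138 -0.0915  0.0856]
[ 0.6153 -0.0834  0.0856]
[ 0.6594 -0.0858  0.0834]
shift units [0.72 0.09 2.57] turn units 0.02
TCP s,y,dz mm [-165.5    1.2   63.1] F [-0.  -0.3 -0.4]
```

Call:
drive_tool:
  plan:
    - [[255,0.36,0.04,0,0],[255,0.36,0.05,0,0],[255,0,0,0.5,0],[255,0,0,0.7,0],[255,0,0,0.6,0],[255,0,0,0.5,0],[255,0,0,0.2,0],[255,0,0,0,0]]

```text
t: 11.12
position: [0.6595, -0.0857, 0.0835]
tool_rot: [-0.126, -3.137, -0.001]
wrist_force: [-0.5, 0.1, -0.1]
width: -0.0001
grip_force: 0.0
```

```bash
python3 -c "
from h import *
where();print(env.get_state()['width'],env.get_state()['t'])"
```

```text
TCP s,y,dz mm [-147.1   -1.1    2.9] F [-0.5  0.1 -0.1]
-5.56910850980192e-05 11.1167
```

Call:
drive_tool:
  plan:
    - [[255,0.16,0,0.034,0],[255,0.16,0,0.034,0],[255,0,0,0,0]]

```text
t: 11.37
position: [0.6517, -0.0852, 0.084]
tool_rot: [0.126, 3.138, -0.0]
wrist_force: [-0.6, 0.0, 1.5]
width: 0.0
grip_force: 0.0
```

Call:
drive_tool:
  plan:
    - [[255,0,0,0.03,0],[255,0,0,0,0]]

```text
t: 11.53
position: [0.6523, -0.0852, 0.0831]
tool_rot: [0.126, 3.138, -0.0]
wrist_force: [-0.8, -0.1, -0.3]
width: -0.0001
grip_force: 0.0
```

Call:
drive_tool:
  plan:
    - [[255,0,0,0.03,0],[255,0,0,0,0]]

```text
t: 11.7
position: [0.6522, -0.0852, 0.0819]
tool_rot: [0.126, 3.139, -0.0]
wrist_force: [0.6, -0.2, -0.6]
width: -0.0
grip_force: 0.0
```

Call:
drive_tool:
  plan:
    - [[255,0,0,0.03,0],[255,0,0,0,0]]

```text
t: 11.87
position: [0.6522, -0.0852, 0.081]
tool_rot: [-0.126, -3.139, 0.0]
wrist_force: [1.1, -0.6, 0.4]
width: -0.0
grip_force: 0.3
```

Call:
drive_tool:
  plan:
    - [[255,0,0,0.03,0],[255,0,0,0,0]]

```text
t: 12.03
position: [0.6522, -0.0852, 0.0808]
tool_rot: [0.126, 3.139, -0.0]
wrist_force: [-2.1, 0.1, 4.4]
width: 0.0004
grip_force: 2.6
```

Call:
drive_tool:
  plan:
    - [[255,0,0,0.03,0],[255,0,0,0,0]]

```text
t: 12.2
position: [0.6523, -0.0852, 0.0806]
tool_rot: [0.126, 3.138, -0.001]
wrist_force: [-3.7, 0.7, 11.3]
width: -0.0001
grip_force: 5.8
```

The fingertips touch the floor at z=0.0809, so the floor is calibrated. I raise 1.5 mm and push along the slope.

Call:
drive_tool:
  plan:
    - [[255,0,0,-0.06,0],[255,0.2,0.01,0.043,0],[255,0.2,0.01,0.043,0],[255,0.2,0.01,0.043,0],[255,0.2,0.01,0.043,0],[255,0.2,0.01,0.043,0],[255,0.2,0.01,0.043,0],[255,0,0,0,0]]

```text
t: 12.87
position: [0.6212, -0.0811, 0.0744]
tool_rot: [-0.126, -3.138, -0.0]
wrist_force: [-0.8, 0.4, 1.2]
width: 0.0001
grip_force: 0.1
```

Call:
drive_tool:
  plan:
    - [[255,0.2,0.01,0.043,0],[255,0.2,0.01,0.043,0],[255,0.2,0.01,0.043,0],[255,0.2,0.01,0.043,0],[255,0,0,0,0]]

```text
t: 13.28
position: [0.6015, -0.0785, 0.0701]
tool_rot: [-0.126, -3.138, 0.0]
wrist_force: [-0.9, 0.5, -0.1]
width: -0.0004
grip_force: 0.2
```

```bash
python3 - <<'E'
from h import *
where()
d=camera("side");s=env.get_state()
cv2.imwrite("pics/push.png",cv2.resize(d["pixels"][150:240,185:305,::-1],None,fx=6.5,fy=6.5,interpolation=cv2.INTER_CUBIC))
E
```

```text
TCP s,y,dz mm [-87.4  -3.5   1.9] F [-0.9  0.5 -0.1]
```

View pics/push.png

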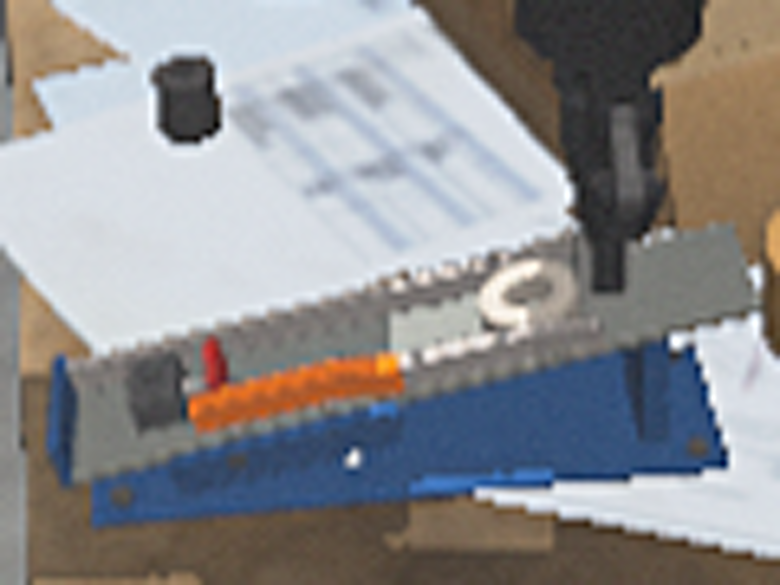

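The side crop shows the collar lying flat at crop (527,297), entering the channel ahead of the fingers. The red pad is at (213,362). I continue to the brake.

Call:
drive_tool:
  plan:
    - [[255,0.2,0,0.03,0],[255,0.2,0,0.043,0],[255,0.2,0,0.043,0],[255,0.2,0,0.043,0],[255,0.2,0,0.043,0],[255,0.2,0,0.043,0],[255,0.2,0,0.043,0],[255,0,0,0,0]]

```text
t: 14.0
position: [0.5666, -0.0757, 0.0629]
tool_rot: [-0.126, -3.138, -0.0]
wrist_force: [-0.1, -0.3, 0.2]
width: -0.0001
grip_force: 0.0
```

Call:
drive_tool:
  plan:
    - [[255,0.12,0,0.026,0],[255,0.12,0,0.026,0],[255,0.12,0,0.026,0],[255,0.12,0,0.026,0],[255,0.12,0,0.026,0],[255,0.12,0,0.026,0],[255,0.12,0,0.026,0],[255,0.12,0,0.026,0]]

```text
t: 14.67
position: [0.5434, -0.0739, 0.0579]
tool_rot: [0.126, 3.139, -0.0]
wrist_force: [1.8, 0.1, 1.1]
width: -0.0003
grip_force: 0.5
```

```bash
python3 -c "
from h import *
where()"
```

```text
TCP s,y,dz mm [-27.9  -3.3   2.1] F [1.8 0.1 1.1]
```

Call:
drive_tool:
  plan:
    - [[255,0.1,0,0.021,0],[255,0.1,0,0.021,0],[255,0.1,0,0.021,0],[255,0.1,0,0.021,0],[255,0.1,0,0.021,0],[255,0.1,0,0.021,0],[255,0.1,0,0.021,0],[255,0,0,0,0]]

```text
t: 15.33
position: [0.5262, -0.0725, 0.0544]
tool_rot: [0.126, 3.138, -0.0]
wrist_force: [3.4, -0.2, 0.2]
width: 0.0002
grip_force: 1.8
```

Call:
drive_tool:
  plan:
    - [[255,0.1,0,0.021,0],[255,0.1,0,0.021,0],[255,0.1,0,0.021,0],[255,0.1,0,0.021,0],[255,0.08,0,0.017,0],[255,0.08,0,0.017,0],[255,0,0,0,0]]

```text
t: 15.92
position: [0.5125, -0.0716, 0.0516]
tool_rot: [0.126, 3.138, -0.001]
wrist_force: [4.4, -1.9, 1.4]
width: -0.0
grip_force: 2.4
```

```bash
python3 -c "
from h import *
where()"
```

```text
TCP s,y,dz mm [ 3.8 -3.1  2.4] F [ 4.4 -1.9  1.4]
```

Call:
drive_tool:
  plan:
    - [[255,0.06,0,0.014,0],[255,0.06,0,0.014,0],[255,0.06,0,0.014,0],[255,0.06,0,0.014,0],[255,0,0,0,0]]

```text
t: 16.33
position: [0.5067, -0.0712, 0.0503]
tool_rot: [0.126, 3.138, -0.001]
wrist_force: [5.1, -1.0, 1.5]
width: 0.0001
grip_force: 2.8
```

Call:
drive_tool:
  plan:
    - [[255,0.05,0,0.012,0],[255,0.05,0,0.012,0],[255,0.05,0,0.012,0],[255,0.05,0,0.012,0],[255,0,0,0,0]]

```text
t: 16.75
position: [0.5018, -0.0708, 0.0491]
tool_rot: [0.126, 3.138, -0.001]
wrist_force: [5.1, -0.5, 2.3]
width: 0.0003
grip_force: 3.0
```

Call:
drive_tool:
  plan:
    - [[255,0.04,0,0.009,0],[255,0.04,0,0.009,0],[255,0,0,0,0]]

```text
t: 17.0
position: [0.4999, -0.0707, 0.0488]
tool_rot: [0.126, 3.137, -0.001]
wrist_force: [5.7, -1.3, 1.7]
width: -0.0002
grip_force: 3.2
```

Call:
drive_tool:
  plan:
    - [[255,0.04,0,0.009,0],[255,0.04,0,0.009,0],[255,0,0,0,0]]

```text
t: 17.25
position: [0.4979, -0.0705, 0.0483]
tool_rot: [0.126, 3.137, -0.001]
wrist_force: [6.1, -1.4, 2.0]
width: -0.0
grip_force: 3.3
```

Call:
drive_tool:
  plan:
    - [[255,0.04,0,0.009,0],[255,0.04,0,0.009,0],[255,0,0,0,0]]

```text
t: 17.5
position: [0.4959, -0.0704, 0.0479]
tool_rot: [0.126, 3.137, -0.001]
wrist_force: [5.5, -1.8, 2.7]
width: -0.0
grip_force: 3.3
```

Call:
drive_tool:
  plan:
    - [[255,0.04,0,0.009,0],[255,0,0,0,0]]

```text
t: 17.67
position: [0.495, -0.0703, 0.0476]
tool_rot: [0.126, 3.137, -0.001]
wrist_force: [6.2, -0.9, 2.4]
width: -0.0001
grip_force: 3.4
```

Call:
drive_tool:
  plan:
    - [[255,0.04,0,0.009,0],[255,0,0,0,0]]

```text
t: 17.83
position: [0.494, -0.0702, 0.0474]
tool_rot: [0.126, 3.137, -0.001]
wrist_force: [6.2, -1.5, 2.8]
width: 0.0002
grip_force: 3.5
```

Call:
drive_tool:
  plan:
    - [[255,0.04,0,0.009,0],[255,0,0,0,0]]

```text
t: 18.0
position: [0.493, -0.0701, 0.0472]
tool_rot: [0.126, 3.137, -0.001]
wrist_force: [7.3, -1.1, 2.9]
width: -0.0001
grip_force: 3.5
```

Call:
drive_tool:
  plan:
    - [[255,0.04,0,0.009,0],[255,0,0,0,0]]

```text
t: 18.17
position: [0.492, -0.0701, 0.047]
tool_rot: [0.126, 3.137, -0.001]
wrist_force: [6.9, -2.5, 2.9]
width: 0.0004
grip_force: 3.5
```

Call:
drive_tool:
  plan:
    - [[255,0.04,0,0.009,0],[255,0,0,0,0]]

```text
t: 18.33
position: [0.4911, -0.07, 0.0468]
tool_rot: [0.126, 3.137, -0.001]
wrist_force: [6.8, -1.5, 3.0]
width: -0.0
grip_force: 3.8
```

```bash
python3 -c "
from h import *
where()"
```

```text
TCP s,y,dz mm [25.8 -2.9  2.2] F [ 6.8 -1.5  3. ]
```

Call:
drive_tool:
  plan:
    - [[255,0.04,0,0.009,0],[255,0,0,0,0]]

```text
t: 18.5
position: [0.4904, -0.07, 0.0467]
tool_rot: [0.126, 3.136, -0.001]
wrist_force: [9.2, -1.5, 2.4]
width: -0.0003
grip_force: 4.6
```

Call:
drive_tool:
  plan:
    - [[255,0.04,0,0.009,0],[255,0,0,0,0]]

```text
t: 18.67
position: [0.4897, -0.07, 0.0466]
tool_rot: [0.126, 3.136, -0.002]
wrist_force: [10.3, -1.7, 3.1]
width: 0.0002
grip_force: 5.6
```

Call:
drive_tool:
  plan:
    - [[255,0.04,0,0.009,0],[255,0,0,0,0]]

```text
t: 18.83
position: [0.489, -0.0699, 0.0465]
tool_rot: [0.126, 3.135, -0.002]
wrist_force: [12.9, -1.4, 3.1]
width: -0.0002
grip_force: 6.6
```

Call:
drive_tool:
  plan:
    - [[255,0.04,0,0.009,0],[255,0,0,0,0],[255,0,0,0,0]]

```text
t: 19.08
position: [0.4883, -0.0699, 0.0464]
tool_rot: [0.126, 3.134, -0.002]
wrist_force: [14.7, -1.8, 2.5]
width: 0.0003
grip_force: 7.6
```

Call:
drive_tool:
  plan:
    - [[255,0.03,0,0.006,0],[255,0,0,0,0],[255,0,0,0,0]]

```text
t: 19.33
position: [0.4878, -0.0698, 0.0464]
tool_rot: [0.126, 3.134, -0.002]
wrist_force: [16.4, -2.0, 2.9]
width: 0.0002
grip_force: 8.4
```

That is about 2.5–3 mm of stop travel. Backing away uphill, then up.

Call:
drive_tool:
  plan:
    - [[255,-0.08,0,-0.02,0],[255,-0.1,0,-0.03,0],[255,-0.2,0,-0.06,0],[255,-0.3,0,-0.1,0],[255,0,0,-0.4,0],[255,0,0,-0.9,0],[255,0,0,-1,0],[255,0,0,-1,0]]

```text
t: 20.0
position: [0.5023, -0.0705, 0.1344]
tool_rot: [-0.126, -3.138, -0.0]
wrist_force: [0.2, 0.0, 1.2]
width: 0.0003
grip_force: 0.0
```

Call:
drive_tool:
  plan:
    - [[255,0,0,-1,0],[255,0,0,-0.8,0],[255,-0.5,0,-0.3,0],[255,0,0,0,0],[255,0,0,0,0],[255,0,0,0,0]]

```text
t: 20.5
position: [0.5144, -0.0715, 0.1847]
tool_rot: [-0.126, -3.137, -0.0]
wrist_force: [-0.2, 0.7, -1.0]
width: 0.0003
grip_force: 0.0
```

```bash
python3 - <<'E'
from h import *
d=camera("side");c=camera("top")
e=cv2.resize(d["pixels"][170:240,180:310,::-1],None,fx=6,fy=6,interpolation=cv2.INTER_CUBIC)
cv2.imwrite("pics/end.png",e)
for q in("roller","bush","nut"):
    for r in nets.mark_of(q,"side")[:1]: print(q,np.round(r["position"],1))
print(env.get_state()["wrist_force"],env.get_state()["t"])
E
```

```text
roller [205.8 144. ]
bush [208.9 142.9]
nut [314.8 329.8]
[-0.56078157  0.01159405  1.3873301 ] 20.75
```

View pics/end.png

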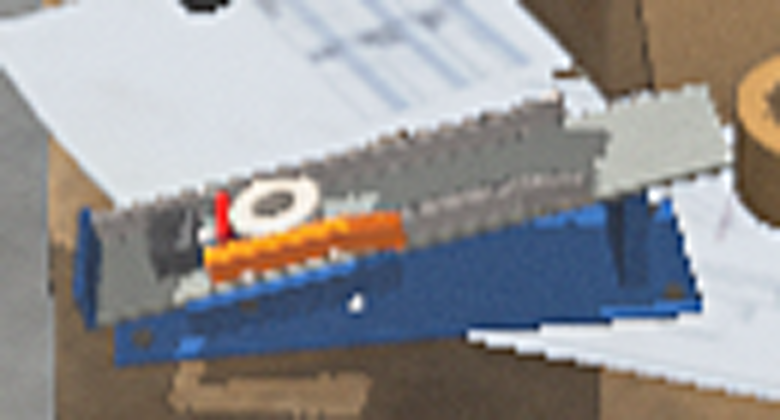

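The collar lies flat in the brake at crop (275,205), against the red pad at (222,215). The gripper is clear, so I hand the job in.

```bash
python3 -c "
from bench import ticket
print(ticket.sign_off())"
```

```text
the job is handed in; nothing more can be done
None
```

The job is handed in at about 21 s: I laid the 42 mm collar on the loading end, released it, and pushed it through the brake until the stop gave way an estimated 2.5–3 mm of its 5 mm (from force and position readings); the last picture shows it flat against the red stop with the gripper clear.

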